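# Refit the idler roller of the rotary tumbler

### The arm

A 6-joint arm with a two-finger parallel gripper is mounted at the origin on a cart in front of the work surface, level with it; the furniture and walls round the work are solid. World frame = base frame: x ahead of the robot, y to its left, z up, the work surface at z = 0. Lengths are in m, angles in rad, forces in N, time in s.
With the tool pointing down it reaches from about 0.325 to 0.775 m from the base axis. Payload 5.5 kg.
Tool frame: the origin (TCP) lies between the finger pads; the fingertips stand 8 mm ahead of it and the grasp point (between the pads) lies 11 mm behind it (tcp_to_tips is the distance from the TCP to the fingertips, in m); z points along the fingers, y is the line along which they close (so a half turn about z gives the same grasp; the last joint's range is limited). The gripper opens to 88 mm and grips with 3 to 60 N. Pads are 20 mm wide; open, the fingers measure 115 mm over their backs; the gripper's body (75 mm by 178 mm) begins 61 mm behind the grasp point.
Start: joints at [1.27, 0.091, 1.231, -0, 1.82, -0.057], TCP at [0.145, 0.582, 0.231] pointing down, gripper open.
Joint ranges: [-2.87, 2.87], [-0.86, 2.18], [0.17, 2.46], [-1.51, 4.65], [0.06, 2.69], [-2.65, 2.65]. Speed limits (rad/s): [2.57, 2.57, 3.01, 3.14, 3.14, 3.14].

### API

Orientations are given as a unit quaternion [w, x, y, z].
In Python, from bench import * gives the robot as it stands. Calls block until the motion is done:
- move_to(position, orientation): joint-space move of the TCP to a pose.
- move_l(position, speed=0.15, orientation=None): straight line of the TCP; orientation=None keeps the orientation; speed is the mean speed in m/s.
- movej(angles): joint-space move.
- gripper_open() and close(): open the fingers fully, or close them until they stop; the grip force is fixed at half the most.
- hold(seconds).
- inverse_kinematics(position, orientation): joint angles nearest the present ones, or None.
- state(): the state.
- get_image(name): name is "scene" or "top" or "wrist"; returns a dict with "frame" (384x512x3 uint8, blue, green, red), "depth" (384x512 float32, m along the optical axis (not along the pixel's ray), 0 where there is no reading), "camera_matrix" (3x3 intrinsics, pixels), "view" (4x4, takes a point from world to camera coordinates). Camera axes: x right, y up, looking along -z (the intrinsics and any distortion apply to the point x, -y, -z); pixel columns grow to the right and rows downward; lengths in m; the calibration is good to about 2 mm. A picture is of the moment at which its call begins.
A pose or a line that the arm cannot do raises IKError and nothing moves.
- job_done(): hands the job in; it is judged then, once.
The state is a dict: "time": time; "joint_pos": joint angles; "dq": joint speeds; "joint_torque": joint torques, N m; "ee_pos": TCP position; "ee_rot": TCP orientation; "ft_force": force on the tool from outside, world axes, zero at the start; "moment": the same for the moment, N m; "finger_gap": finger opening in m; "finger_force": force on a finger pad.
Only numpy, scipy, OpenCV 4.12 (cv2) and the standard library are available. Lean on these libraries where they do the work, as an engineer would, in place of code of your own. Each camera call takes 0.05 s, during which the arm holds its last target. There are 200 camera calls.

### The job

The idler roller of the rotary tumbler was taken out for cleaning and lies in the wooden V-rest. Put it back into the tumbler: push its round axle end into the sprung cup, turn it until the flats of its hexagon end stand square to the open slot in the opposite plate, and tip that end down until the axle is fully home in the slot and the cup's spring holds it there; then let go. Don't force it, and leave the pliers, tin, steel block and mallet where they lie.

Things in the scene. Friction and masses are not known exactly. Their poses are not given: they have to be found in the camera images.
- tumbler: Fixed rotary tumbler frame: grey pan (top z=25 mm), two grey side plates (tops z=87), black driven roller (40 thick, axis x=90, z=75), black motor housing from x=139, top z=87. Origin on the bench below the centre of the empty roller place; z up, x towards the driven roller, y along the axles. The fitted roller's centre is at x=0, y=0, z=75, hexagon end towards +y
- slot_seat (a point): Where the axle's centre line lies when home: in the slot plate (inner face y=50 mm, 8 thick), at its mid thickness, tumbler x=0, y=54, z=75; axes as the tumbler's. The slot is open at the top (z=87), 19.5 wide with 1.5 lead-in chamfers, floor z=64.6. A hexagon within about 9 degrees of square goes in; otherwise it stops 10 to 13 mm too high on the slot's mouth
- spring_cup (a joint): How far the cup is pushed in towards its plate (-y), in m: 0 out, 0.012 at its stop, about 0.004 with the roller fitted. It pushes back with 3 N at 0 and 0.4 N more per mm
- cup_mouth (a point): Centre of the sprung brass cup's open mouth, tumbler x=0, y=-56, z=75 mm when out, facing +y; moves with the cup towards the cup plate (inner face y=-72); axes as the tumbler's. Its round hole is 17 mm wide and 8 deep
- roller: Loose idler roller, about 0.3 kg: black rubber sleeve 40 mm thick, 90 long, on a steel axle. Origin: its centre; y along the axle towards the hexagon end; shoulders 26 thick from y=+-45 to +-50, round end 13 thick from y=-50 to -68. The axle turns in the sleeve only against stiff seals (0.25 N m), so turning the gripped sleeve turns the axle. The shoulder at y=50 bears on the slot plate when home
- hex_neck (a point): Point on the centre line at roller y=54 mm, beside the shoulder of the hexagon end (hexagon from y=50 to 72, 18 across flats, 20.8 across corners); axes as the sleeve's. How the hexagon stands differs every time and is NOT given by any pose: look at it or feel for it. It repeats every 60 degrees; in the slot two flats stand upright and a corner points down
- round_tip (a point): Point on the centre line at the tip of the round end, roller y=-68 mm; axes as the roller's sleeve
- v_rest: Fixed wooden rest, 74 x 92 mm; two 10 mm thick V-notched boards at y=-36 and +36, 50 high, carry the sleeve with its axis 45.5 mm above the bench; between them it is free from y=-31 to +31 above a base 10 mm thick. Origin on the bench below its centre, y along the roller. (A hand-piece hangs above the bench at world x=520, y=-30, from 370 mm up: keep the arm off it)
- pliers: Loose black-handled pliers, 57 x 172 x 17 mm, to be left alone; origin under the middle
- tin: Loose round tin with lid, 68 mm wide, 31 high, to be left alone; origin under the middle
- steel_block: Loose square steel bench block, 64 x 64 x 18 mm, to be left alone; origin under the middle
- mallet: Loose rawhide mallet, 72 x 240 x 40 mm, to be left alone; origin under the middle
Things that resemble listed ones, but are neither listed nor needed, are in the scene too. Leave any red look-alike of the v_rest alone.

How it is judged:
By the outcome, as a careful person would: the job done as asked, in the order asked, and still so for the second after the job is handed in, with the robot touching nothing.
It also fails if it takes over 58 s, if anything falls off the work surface, if the arm or the gripper's body presses on something with over 40 N, if the wrist force passes 120 N, or if a joint passes its speed limit or range.

## Working session

There is one attempt and no reset: what is moved stays moved. The work goes in short steps, each a Python script; the robot and the scene stay as the last script left them, time stands still between calls to the robot, and variables do not carry over. Pictures are saved under pics/ and viewed, at most 13 in all, crops included, and the job is handed in when it is done.

```bash
mkdir -p pics; ls; cat > h.py <<'E'
from bench import *
import numpy as np, cv2
from scipy.spatial.transform import Rotation as R
def shot(n):
    d=get_image(n); np.savez('/tmp/'+n+'.npz',**{k:d[k] for k in('frame','depth','camera_matrix','view')}); return d
def load(n): return dict(np.load('/tmp/'+n+'.npz'))
def cloud(d):
    h,w=d['depth'].shape; u,v=np.meshgrid(np.arange(w),np.arange(h)); K=d['camera_matrix']; z=d['depth']
    p=np.stack([(u-K[0,2])/K[0,0]*z,-(v-K[1,2])/K[1,1]*z,-z,np.ones_like(z)],-1)
    return (p@np.linalg.inv(d['view']).T)[...,:3]
E
python3 - <<'E'
from h import *
for n in('scene','top'):
    d=shot(n); cv2.imwrite(f'pics/{n}.png',cv2.resize(d['frame'],(800,600))); 
    print(n,np.round(np.linalg.inv(d['view'])[:3],3).tolist(),d['camera_matrix'].tolist(),(d['depth']>0).mean())
print(state())
E
```

```text
pics
scene [[0.655, 0.35, -0.67, -0.352], [-0.755, 0.281, -0.592, -0.86], [-0.019, 0.894, 0.448, 0.627]] [[443.2864717889519, 0.0, 260.95203934460625], [0.0, 443.2864717889519, 185.92536512564317], [0.0, 0.0, 1.0]] 0.9957427978515625
top [[-0.003, 0.994, -0.108, 0.307], [-1.0, -0.003, -0.003, -0.152], [-0.003, 0.108, 0.994, 1.655]] [[462.91685171519254, 0.0, 248.85992994735489], [0.0, 462.91685171519254, 195.07455134222715], [0.0, 0.0, 1.0]] 0.9961802164713541
{'time': 0.1, 'joint_pos': array([ 1.27026305e+00,  9.17554395e-02,  1.23173524e+00,  1.01947149e-05,
        1.81979819e+00, -5.66787046e-02]), 'dq': array([ 5.19153687e-04,  1.37031714e-04, -1.96319248e-03, -2.48655485e-03,
        7.09154879e-04, -6.06361866e-05]), 'joint_torque': array([ 2.65535702e-03, -4.47856736e+01, -4.07572103e+01,  6.99523394e-02,
        2.84703355e-02, -8.32970318e-05]), 'ee_pos': array([0.14478011, 0.58201696, 0.22965385]), 'ee_rot': array([-1.55535655e-04,  1.21624124e-01,  9.92575868e-01, -8.33738428e-04]), 'ft_force': array([-0.13323984, -0.0395893 , -0.0241751 ]), 'moment': array([ 0.02778116, -0.06729998, -0.03094347]), 'finger_force': 0.0, 'finger_gap': 0.087615173021133}
```

View pics/scene.png

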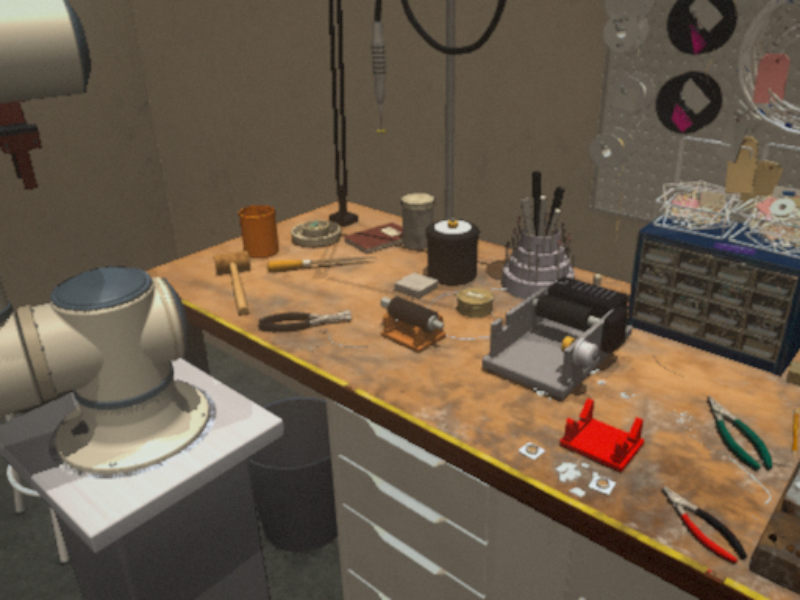

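View pics/top.png

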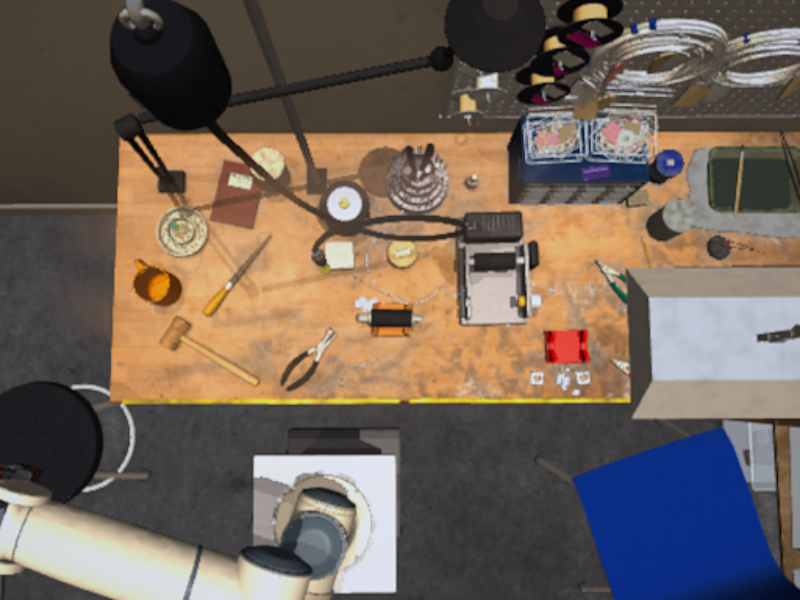

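The top view shows the roller in the V-rest at about (390,318), the tumbler at (495,275) with its brass cup on the right (522,300), that is towards world -y, and the motor at the top (+x). The red look-alike is at (567,346). I'll measure coarsely with depth, then look with the wrist camera.

```bash
python3 - <<'E'
from h import *
d=load('top'); P=cloud(d); s=512/800
def at(u,v): return np.round(P[int(v*s),int(u*s)],3).tolist()
for n,uv in dict(rc=(390,318),rl=(361,318),rr=(420,319),pl_left=(463,280),pl_right=(528,280),pan=(494,300),cup=(522,300),drv=(495,262),tin=(402,253),hang=(330,250)).items(): print(n,at(*uv))
I=d['frame']; hsv=cv2.cvtColor(I,cv2.COLOR_BGR2HSV)
m=(I.max(-1)<50)&(P[...,2]>.04)&(P[...,2]<.085)&(abs(P[...,0]-.43)<.06)&(abs(P[...,1]+.15)<.07)
pts=P[m]; print(m.sum(),cv2.minAreaRect((pts[:,:2]*1000).astype(np.float32)))
# plates: height 80..92 non-black in the tumbler area
q=(P[...,2]>.079)&(P[...,2]<.095)&(P[...,0]>.35)&(P[...,0]<.75)&(P[...,1]<-.28)&(P[...,1]>-.55)&(hsv[...,2]>70)
for lo,hi in((-.42,-.28),(-.55,-.42)):
    t=P[q&(P[...,1]>lo)&(P[...,1]<hi)]; print(len(t),t.min(0),t.max(0),t.mean(0)); print(cv2.minAreaRect((t[:,:2]*1000).astype(np.float32)))
E
```

```text
rc [0.452, -0.148, 0.064]
rl [0.453, -0.086, 0.058]
rr [0.449, -0.214, 0.05]
pl_left [0.539, -0.314, 0.035]
pl_right [0.531, -0.449, 0.085]
pan [0.494, -0.386, 0.02]
cup [0.487, -0.438, 0.085]
drv [0.571, -0.376, 0.101]
tin [0.605, -0.177, 0.029]
hang [0.611, -0.012, 0.017]
254 ((452.62017822265625, -151.4038848876953), (83.18062591552734, 36.35639572143555), 89.53501892089844)
483 [ 0.44946693 -0.41994304  0.07903322] [ 0.68326072 -0.30977394  0.0947085 ] [ 0.62923089 -0.35957335  0.08552862]
((564.7496337890625, -362.5267333984375), (106.9002685546875, 234.83702087402344), 87.02889251708984)
294 [ 0.45210713 -0.50947725  0.07904591] [ 0.72172302 -0.42002469  0.09483662] [ 0.55466899 -0.44672382  0.08643118]
((590.7401123046875, -450.0044250488281), (80.88540649414062, 275.11175537109375), 81.8349380493164)
```

```bash
cat >> h.py <<'E'
def tool(p,Rm): T=np.eye(4); T[:3,:3]=Rm; T[:3,3]=p; return T
def q(Rm): x=R.from_matrix(Rm).as_quat(); return [x[3],x[0],x[1],x[2]]
def cur():
    s=state(); w,x,y,z=s['ee_rot']; return tool(s['ee_pos'],R.from_quat([x,y,z,w]).as_matrix())
E
python3 - <<'E'
from h import *
d=shot('wrist'); T=cur(); C=np.linalg.inv(d['view'])
X=np.linalg.inv(T)@C; print(np.round(X,4).tolist(),d['camera_matrix'].tolist()); np.save('/tmp/X.npy',X)
# candidate end-on camera poses for the hex end at (.4525,-.078,.0455)
tgt=np.array([.4525,-.080,.046])
for el in (25,35,45,55):
  for dist in(.2,.25):
    for yaw in(0,90,180,270):
      e=np.radians(el); back=np.array([0,np.cos(e),np.sin(e)])
      x0=np.array([-1,0,0.]); y0=np.cross(back,x0); Rc=np.c_[x0,y0,back]@R.from_euler('z',yaw,degrees=True).as_matrix()
      Tt=tool(tgt+dist*back,Rc)@np.linalg.inv(X)
      j=inverse_kinematics(Tt[:3,3].tolist(),q(Tt[:3,:3]))
      if j is not None: print(el,dist,yaw,np.round(Tt[:3,3],3),np.round(j,2))
E
```

```text
[[0.0006, 0.9524, 0.3048, 0.084], [1.0, -0.0007, 0.0002, 0.0003], [0.0004, 0.3048, -0.9524, -0.1531], [0.0, 0.0, 0.0, 1.0]] [[344.37740509709994, 0.0, 254.02929185618478], [0.0, 344.37740509709994, 191.23327024377417], [0.0, 0.0, 1.0]]
25 0.2 0 [ 0.453 -0.04   0.028] [ 0.52  0.45  1.79 -1.13  1.89 -2.37]
25 0.2 90 [ 0.419 -0.054  0.058] [ 0.57 -0.18  2.2  -1.1   1.58  2.21]
25 0.2 180 [ 0.452 -0.068  0.088] [ 0.31 -0.11  1.88 -0.78  1.66  0.36]
25 0.2 270 [ 0.486 -0.054  0.058] [ 0.33  0.43  1.53 -0.88  1.96 -1.04]
25 0.25 0 [0.453 0.005 0.049] [ 0.59  0.46  1.72 -1.1   1.96 -2.4 ]
25 0.25 90 [ 0.419 -0.009  0.079] [ 0.66 -0.14  2.11 -1.06  1.67  2.21]
25 0.25 180 [ 0.452 -0.023  0.109] [ 0.4  -0.08  1.82 -0.76  1.74  0.4 ]
25 0.25 270 [ 0.486 -0.009  0.079] [ 0.4   0.44  1.47 -0.86  2.03 -1.04]
35 0.2 0 [ 0.453 -0.037  0.035] [ 0.5   0.31  1.82 -1.04  1.81 -2.44]
35 0.2 90 [ 0.419 -0.056  0.062] [ 0.5  -0.35  2.22 -0.98  1.51  2.1 ]
35 0.2 180 [ 0.452 -0.076  0.09 ] [ 0.21 -0.2   1.89 -0.63  1.6   0.24]
35 0.2 270 [ 0.486 -0.057  0.063] [ 0.29  0.33  1.54 -0.78  1.9  -1.13]
35 0.25 
[... 654 characters left out ...]
0.024  0.101] [ 0.49 -0.47  2.15 -0.83  1.54  1.99]
45 0.25 180 [ 0.452 -0.048  0.125] [ 0.16 -0.26  1.82 -0.47  1.66  0.14]
45 0.25 270 [ 0.486 -0.025  0.102] [ 0.28  0.24  1.5  -0.65  1.94 -1.23]
55 0.2 0 [ 0.453 -0.036  0.05 ] [ 0.41  0.03  1.87 -0.82  1.68 -2.63]
55 0.2 90 [ 0.419 -0.063  0.069] [ 0.27 -0.62  2.24 -0.67  1.38  1.83]
55 0.2 180 [ 0.452 -0.091  0.089] [-0.05 -0.29  1.87 -0.3   1.55 -0.05]
55 0.2 270 [ 0.486 -0.064  0.07 ] [ 0.15  0.18  1.56 -0.54  1.82 -1.35]
55 0.25 90 [ 0.419 -0.035  0.11 ] [ 0.35 -0.61  2.16 -0.67  1.49  1.85]
55 0.25 180 [ 0.452 -0.062  0.129] [ 0.01 -0.3   1.8  -0.3   1.64 -0.01]
55 0.25 270 [ 0.486 -0.035  0.111] [ 0.2   0.16  1.5  -0.53  1.91 -1.34]
```

```bash
python3 - <<'E'
from h import *
X=np.load('/tmp/X.npy')
def campose(tgt,back,x0,dist,yaw):
    y0=np.cross(back,x0); Rc=np.c_[x0,y0,back]@R.from_euler('z',yaw,degrees=True).as_matrix()
    return tool(np.array(tgt)+dist*back,Rc)@np.linalg.inv(X)
e=np.radians(35)
T=campose([.4525,-.08,.046],np.array([0,np.cos(e),np.sin(e)]),np.array([-1,0,0.]),.25,180)
move_to((T[:3,3]+[0,.03,.13]).tolist(),q(T[:3,:3])); move_l(T[:3,3].tolist(),.3)
d=shot('wrist'); cv2.imwrite('pics/hex.png',d['frame']); np.savez('/tmp/hex.npz',**{k:d[k] for k in('frame','depth','camera_matrix','view')})
print(state()['time'])
for yaw in(0,90,180,270):
    T=campose([.51,-.385,.087],np.array([0,0,1.]),np.array([0,-1.,0]),.27,yaw)
    print(yaw,np.round(T[:3,3],3),inverse_kinematics(T[:3,3].tolist(),q(T[:3,:3])))
E
```

```text
3.1333
0 [ 0.477 -0.385  0.186] [-0.86477736 -0.08642492  1.51674249  0.23428488  1.50800982  0.71591003]
90 [ 0.51  -0.418  0.186] [-0.84441174  0.45111526  0.91588733  0.224783    1.99945836 -0.77309225]
180 [ 0.543 -0.385  0.186] [-0.58210568  0.52475262  0.81954157 -0.18974494  2.05125983 -2.21859053]
270 [ 0.51  -0.352  0.186] [-5.11629388e-01 -6.72718689e-04  1.43344478e+00 -2.69236475e-01
  1.55435548e+00  2.61416074e+00]
```

View pics/hex.png

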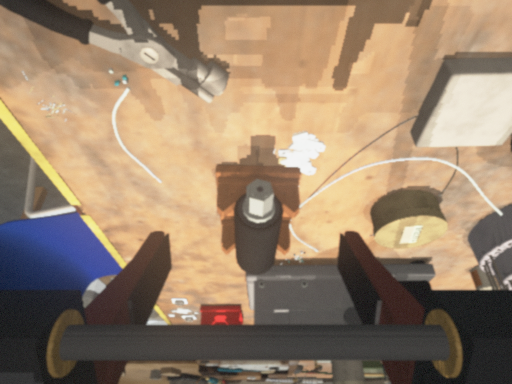

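The hexagon end face is at about (260,187), with two lit flats beside it at (262,206). The image is upside down. I'll rectify the end face onto its plane at y≈-0.078.

```bash
python3 - <<'E'
from h import *
d=dict(np.load('/tmp/hex.npz')); K=d['camera_matrix'];V=d['view']
def proj(p): c=V@np.r_[p,1]; return [K[0,0]*c[0]/-c[2]+K[0,2], K[1,1]*-c[1]/-c[2]+K[1,2]]
P=cloud(d); print(np.round([P[187,260],P[206,255],P[206,268],P[235,258]],4).tolist())
# rectified plane y=-.078, x from .4325 to .4725, z .025 to .066 ; seen from +y : right = -x
sc=14
c=np.array([[.4725,.066],[.4325,.066],[.4325,.026],[.4725,.026]])
src=np.float32([proj([a,-.078,b]) for a,b in c]); s=40*sc
H=cv2.getPerspectiveTransform(src,np.float32([[0,0],[s,0],[s,s],[0,s]]))
a=cv2.warpPerspective(d['frame'],H,(s,s),flags=cv2.INTER_CUBIC)
b=cv2.resize(cv2.rotate(d['frame'][165:225,245:275+5],cv2.ROTATE_180),(245,420),interpolation=cv2.INTER_CUBIC)
o=np.zeros((s,s+240,3),np.uint8); o[:,:s]=a; o[:420,s:]=b[:,:240]; cv2.imwrite('pics/rect.png',cv2.convertScaleAbs(o,alpha=1.3))
E
```

```text
[[0.4576, -0.0795, 0.0429], [0.454, -0.0886, 0.0535], [0.4637, -0.0922, 0.0513], [0.4563, -0.1125, 0.065]]
```

View pics/rect.png

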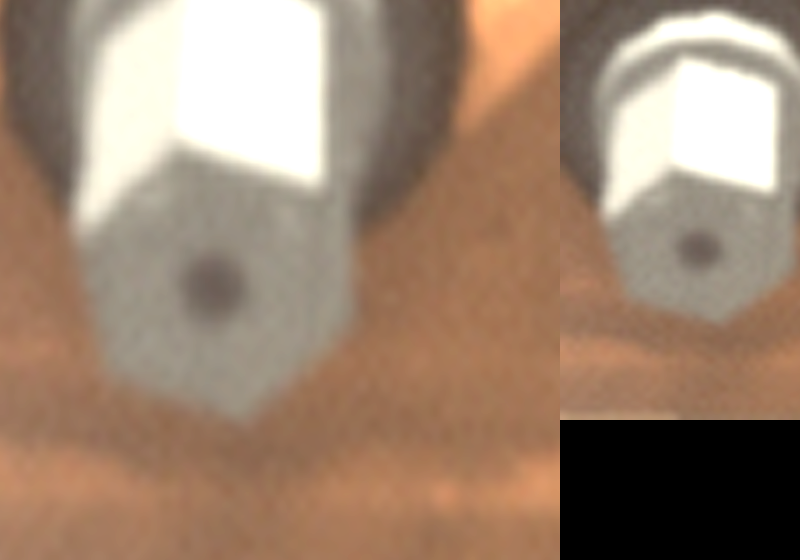

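The rectified end face shows hexagon corners at (175,148), (320,187), (353,315), (245,422), (105,375) and (80,235), about centre (213,283). The top corner leans about 13° towards +x, so the roller needs -13° about +y. That leans the gripper away from the driven roller. Next I'll look at the tumbler with the hand still empty, then pre-grasp.

```bash
cat >> h.py <<'E'
def Rg(sgn,pitch=0,turn=0,yaw=0):
    # tool down, closing along world x, tool x along sgn*y; pitch: hex end (+y) up; turn about roller axis; degrees
    B=np.c_[[0,sgn,0],[sgn,0,0],[0,0,-1.]]
    return R.from_euler('ZXY',[yaw,pitch,turn],degrees=True).as_matrix()@B
E
python3 - <<'E'
from h import *
X=np.load('/tmp/X.npy')
for s in(1,-1):
    for p,a,b in(([.40,-.03,.2],0,0),([.456,-.15,.035],0,0),([.49,-.385,.1],12,0),([.49,-.385,.1],12,-15),([.49,-.385,.064],0,-13)):
        j=inverse_kinematics(p,q(Rg(s,a,b))); print(s,p,a,b,None if j is None else np.round(j,2))
s=-1
Rc=np.c_[[0,1.,0],[-1.,0,0],[0,0,1]]  # camera straight down, tool on +x side
for x0 in ([0,-1.,0],[0,1.,0]):
    x0=np.array(x0); Rc=np.c_[x0,np.cross([0,0,1],x0),[0,0,1]]; T=tool([.487,-.385,.36],Rc)@np.linalg.inv(X); j=inverse_kinematics(T[:3,3].tolist(),q(T[:3,:3])); print(x0,np.round(T[:3,3],3),None if j is None else np.round(j,2))
E
```

```text
1 [0.4, -0.03, 0.2] 0 0 [-0.16 -0.46  1.77 -0.    1.83 -0.16]
1 [0.456, -0.15, 0.035] 0 0 [-0.39 -0.19  1.85 -0.    1.48 -0.39]
1 [0.49, -0.385, 0.1] 12 0 [-0.8   0.29  1.25  0.15  1.75 -0.78]
1 [0.49, -0.385, 0.1] 12 -15 [-0.9   0.13  1.46  0.33  1.56 -0.88]
1 [0.49, -0.385, 0.064] 0 -13 [-0.81  0.03  1.6   0.17  1.35 -0.83]
-1 [0.4, -0.03, 0.2] 0 0 None
-1 [0.456, -0.15, 0.035] 0 0 None
-1 [0.49, -0.385, 0.1] 12 0 [-0.8   0.29  1.25  0.15  1.75  2.36]
-1 [0.49, -0.385, 0.1] 12 -15 [-0.9   0.13  1.46  0.33  1.56  2.26]
-1 [0.49, -0.385, 0.064] 0 -13 [-0.81  0.03  1.6   0.17  1.35  2.31]
[ 0. -1.  0.] [ 0.454 -0.385  0.189] [-0.9  -0.13  1.55  0.24  1.52  0.69]
[0. 1. 0.] [ 0.52  -0.385  0.189] [-0.6   0.46  0.89 -0.19  2.03 -2.23]
```

```bash
python3 - <<'E'
from h import *
X=np.load('/tmp/X.npy')
move_l([.40,.02,.22],.3); move_to([.39,-.05,.2],q(Rg(1)))
move_l([.456,-.15,.14],.25); hold(.2)
d=shot('wrist'); np.savez('/tmp/pre.npz',**{k:d[k] for k in('frame','depth','camera_matrix','view')}); a=d['frame']
move_l([.43,-.2,.2],.3)
x0=np.array([0,1.,0]); Rc=np.c_[x0,np.cross([0,0,1],x0),[0,0,1]]; T=tool([.487,-.385,.36],Rc)@np.linalg.inv(X)
move_to(T[:3,3].tolist(),q(T[:3,:3])); hold(.2)
d=shot('wrist'); np.savez('/tmp/tum.npz',**{k:d[k] for k in('frame','depth','camera_matrix','view')})
cv2.imwrite('pics/both.png',cv2.resize(np.hstack([a,d['frame']]),(800,300))); cv2.imwrite('pics/tum.png',cv2.resize(d['frame'],(800,600),interpolation=cv2.INTER_CUBIC)); print(state()['time'])
d=dict(np.load('/tmp/pre.npz')); P=cloud(d); m=(d['frame'].max(-1)<75)&(P[...,2]>.045)&(P[...,2]<.075)&(abs(P[...,0]-.456)<.03)&(abs(P[...,1]+.15)<.055)
t=P[m]; print(m.sum(),t.min(0),t.max(0))
from scipy.optimize import least_squares
f=lambda v:np.hypot(t[:,0]-v[0]-v[1]*(t[:,1]+.15),t[:,2]-v[2]-v[3]*(t[:,1]+.15))-.02
r=least_squares(f,[.456,0,.0455,0],loss='soft_l1',f_scale=.001); print(r.x,np.abs(r.fun).mean())
E
```

```text
7.6333
4755 [ 0.43571286 -0.19357753  0.04510567] [ 0.47519742 -0.10585647  0.06653614]
[ 0.4557377   0.02539472  0.04448024 -0.00253306] 0.0004883214425636775
```

View pics/both.png

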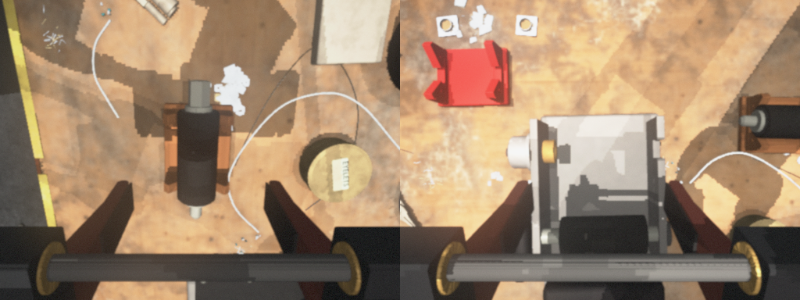

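View pics/tum.png

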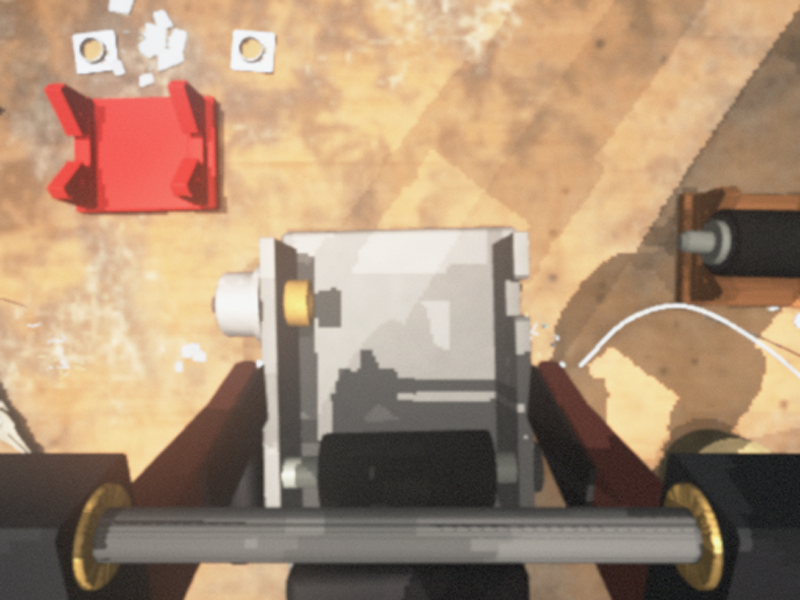

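The left half of both.png shows the roller at about (200,155) with the hexagon end up, towards +y. tum.png shows the cup at (298,303), the slot mouth at (518,298) between plate segments ending near v=278 and v=318, and the driven roller at (408,468). Next: numbers from depth and colour.

```bash
python3 - <<'E'
from h import *
d=dict(np.load('/tmp/tum.npz')); P=cloud(d); I=d['frame']; hsv=cv2.cvtColor(I,cv2.COLOR_BGR2HSV)
K=d['camera_matrix'];C=np.linalg.inv(d['view'])
def ray(u,v,z):
    r=C[:3,:3]@[(u-K[0,2])/K[0,0],-(v-K[1,2])/K[1,1],-1]; return C[:3,3]+r*(z-C[2,3])/r[2]
v,u=np.mgrid[:384,:512]
top=(P[...,2]>.080)&(P[...,2]<.093)
# slot plate top pixels
m=top&(u>315)&(u<345)&(v>145)&(v<235)
for r in range(144,236,3):
    c=np.where(m[r])[0]; print(r,len(c),[] if len(c)==0 else (c.min(),c.max()),end=' ; ')
print()
m2=top&(u>160)&(u<190)&(v>145)&(v<230)
def edges(mm,lo,hi):
    e=[]
    for r in range(lo,hi):
        c=np.where(mm[r])[0]
        if len(c)>3: e.append([ray(c.min()-.5,r,.087),ray(c.max()+.5,r,.087)])
    return np.array(e)
for n,mm in(('slot',m),('cup',m2)):
    e=edges(mm,150,232)
    for k in(0,1):
        f=np.polyfit(e[:,k,0]-.487,e[:,k,1],1); f=np.polyfit((e[:,k,0]-.487)[abs(np.polyval(f,e[:,k,0]-.487)-e[:,k,1])<.002],e[:,k,1][abs(np.polyval(f,e[:,k,0]-.487)-e[:,k,1])<.002],1); print(n,k,f)
# depth z column profile through slot
for uu in (328,331,334): print(uu,[(r,int(1000*P[r,uu,2])) for r in range(170,212,2)])
b=cv2.inRange(hsv,(12,110,90),(32,255,255))>0; b&=(u>170)&(u<215)&(v>170)&(v<220)
t=P[b]; vv,uu=np.where(b); print('cup px',uu.min(),uu.max(),vv.min(),vv.max(),t.min(0),t.max(0),'ctr', ray(uu.max()+.5,(vv.min()+vv.max())/2,.08))
k=(I.max(-1)<60)&(P[...,2]>.07)&(P[...,2]<.105)&(u>195)&(u<325)&(v>260)&(v<322); t=P[k]; print('driven',k.sum(),t.min(0),t.max(0))
E
```

```text
144 0 [] ; 147 0 [] ; 150 11 (np.int64(328), np.int64(338)) ; 153 12 (np.int64(327), np.int64(338)) ; 156 12 (np.int64(327), np.int64(338)) ; 159 12 (np.int64(327), np.int64(338)) ; 162 11 (np.int64(328), np.int64(338)) ; 165 11 (np.int64(328), np.int64(338)) ; 168 11 (np.int64(328), np.int64(338)) ; 171 11 (np.int64(328), np.int64(338)) ; 174 11 (np.int64(328), np.int64(338)) ; 177 11 (np.int64(328), np.int64(338)) ; 180 0 [] ; 183 0 [] ; 186 0 [] ; 189 0 [] ; 192 0 [] ; 195 0 [] ; 198 0 [] ; 201 0 [] ; 204 11 (np.int64(329), np.int64(339)) ; 207 11 (np.int64(329), np.int64(339)) ; 210 11 (np.int64(329), np.int64(339)) ; 213 11 (np.int64(329), np.int64(339)) ; 216 11 (np.int64(329), np.int64(339)) ; 219 11 (np.int64(329), np.int64(339)) ; 222 11 (np.int64(329), np.int64(339)) ; 225 12 (np.int64(329), np.int64(340)) ; 228 12 (np.int64(329), np.int64(340)) ; 231 12 (np.int64(329), np.int64(340)) ; 234 11 (np.int64(329), np.int64(339)) ; 
slot 0 [ 0.02300701 -0.32616429]
slot 1 [ 0.02315632 -0.31718738]
cup 0 [-0.03010033 -0.45653247]Traceback (most recent call last):
  File "<stdin>", line 23, in <module>
    raise TypeError("expected non-empty vector for x")
TypeError: expected non-empty vector for x
```

```bash
python3 - <<'E'
from h import *
d=dict(np.load('/tmp/tum.npz')); P=cloud(d); I=d['frame']; hsv=cv2.cvtColor(I,cv2.COLOR_BGR2HSV)
K=d['camera_matrix'];C=np.linalg.inv(d['view'])
def ray(u,v,z):
    r=C[:3,:3]@[(u-K[0,2])/K[0,0],-(v-K[1,2])/K[1,1],-1]; return C[:3,3]+r*(z-C[2,3])/r[2]
v,u=np.mgrid[:384,:512]
for uu in (331,334): print(uu,[(r,int(1000*P[r,uu,2])) for r in range(174,208)])
b=cv2.inRange(hsv,(12,110,90),(32,255,255))>0; b&=(u>170)&(u<215)&(v>170)&(v<220)
t=P[b]; vv,uu=np.where(b); print('cup px',uu.min(),uu.max(),vv.min(),vv.max(),t.min(0),t.max(0),'ctr', ray(uu.max()+.5,(vv.min()+vv.max())/2,.08))
print('cup rows',[(r,int(1000*P[r,190,2])) for r in range(176,212,2)])
k=(I.max(-1)<60)&(P[...,2]>.07)&(P[...,2]<.105)&(u>195)&(u<325)&(v>260)&(v<322); t=P[k]; print('driven',k.sum(),t.min(0),t.max(0))
print('cup plate',[(r,np.where((P[r,150:195,2]>.081)&(P[r,150:195,2]<.093))[0]+150) for r in(160,170,215,225)])
for a in ((328.5,179.5),(328.5,202.5),(339,179.5),(339,202.5)): print(ray(*a,.087))
E
```

```text
331 [(174, 85), (175, 86), (176, 85), (177, 85), (178, 85), (179, 65), (180, 62), (181, 63), (182, 64), (183, 64), (184, 63), (185, 64), (186, 63), (187, 62), (188, 63), (189, 64), (190, 63), (191, 63), (192, 62), (193, 64), (194, 63), (195, 64), (196, 63), (197, 64), (198, 63), (199, 63), (200, 64), (201, 62), (202, 71), (203, 85), (204, 86), (205, 85), (206, 86), (207, 86)]
334 [(174, 85), (175, 85), (176, 84), (177, 84), (178, 84), (179, 0), (180, -2), (181, -2), (182, -1), (183, 0), (184, 0), (185, 0), (186, -1), (187, -1), (188, -2), (189, 0), (190, -1), (191, -1), (192, 0), (193, 0), (194, -2), (195, 0), (196, 0), (197, 0), (198, -1), (199, 0), (200, 360), (201, 1), (202, 71), (203, 84), (204, 86), (205, 87), (206, 87), (207, 85)]
cup px 181 199 180 207 [ 0.47819393 -0.44707664  0.06080537] [ 0.50033941 -0.38469675  0.36081123] ctr [ 0.4892995  -0.42930885  0.08      ]
cup rows [(176, 26), (178, 27), (180, 79), (182, 82), (184, 83), (186, 85), (188, 85), (190, 85), (192, 85), (194, 85), (196, 85), (198, 85), (200, 85), (202, 84), (204, 83), (206, 82), (208, 77), (210, 30)]
driven 5020 [ 0.55714378 -0.42434114  0.07099943] [ 0.59029818 -0.33482959  0.09598718]
cup plate [(160, array([166, 167, 168, 169, 170, 171, 172, 173, 174, 175, 176, 177])), (170, array([167, 168, 169, 170, 171, 172, 173, 174, 175, 176, 177])), (215, array([165, 166, 167, 168, 169, 170, 171, 172, 173, 174, 175, 176, 177,
       178])), (225, array([168, 169, 170, 171, 172, 173, 176, 177, 178]))]
[ 0.47812351 -0.32563382  0.087     ]
[ 0.49640856 -0.3256317   0.087     ]
[ 0.47812413 -0.31728758  0.087     ]
[ 0.49640889 -0.31728501  0.087     ]
```

```bash
python3 - <<'E'
from h import *
Q=q(Rg(1,yaw=-1.45))
move_to([.44,-.17,.17],Q); move_l([.4557,-.1497,.10],.2); move_l([.4557,-.1497,.0345],.1)
s=state(); print(s['ee_pos'],s['ft_force'])
close(); hold(.3); s=state(); print('closed',s['finger_gap'],s['finger_force'],s['ft_force'],s['moment'])
move_l([.4557,-.1497,.06],.05); move_l([.44,-.17,.19],.2); hold(.3)
s=state(); print(s['time'],s['ee_pos'],s['finger_gap'],s['ft_force'],s['moment'])
d=shot('wrist'); np.savez('/tmp/held.npz',**{k:d[k] for k in('frame','depth','camera_matrix','view')})
cv2.imwrite('pics/held.png',cv2.rotate(d['frame'],cv2.ROTATE_180))
P=cloud(d); T=cur(); L=(P-T[:3,3])@T[:3,:3]   # tool coords
v,u=np.mgrid[:384,:512]
m=(d['frame'].max(-1)<75)&(abs(L[...,1])<.03)&(abs(L[...,0])<.06)&(L[...,2]<0)&(L[...,2]>-.04)
t=L[m]; print(m.sum(),t.min(0),t.max(0))
from scipy.optimize import least_squares
f=lambda v:np.hypot(t[:,1]-v[0]-v[1]*t[:,0],t[:,2]-v[2]-v[3]*t[:,0])-.02
r=least_squares(f,[0,0,-.011,0],loss='soft_l1',f_scale=.001); print(r.x,np.abs(r.fun).mean())
E
```

```text
[ 0.45609902 -0.14990603  0.0352272 ] [-0.250984    0.69175735  0.97696235]
closed 0.039387533667021433 30.000530630350113 [-5.48290875 -0.31389688  3.42449297] [0.01109969 0.96664628 0.00279406]
13.45 [ 0.43973595 -0.16972518  0.18891545] 0.0393772514870812 [-0.89708347  0.19290359 -4.08491958] [-0.0777677   0.10023702  0.03428249]
13904 [-0.0450512  -0.02254484 -0.03999762] [ 0.0439157   0.02991895 -0.00019312]
[ 0.00068021  0.00165671 -0.00979226  0.00767236] 0.0014808338758399355
```

View pics/held.png

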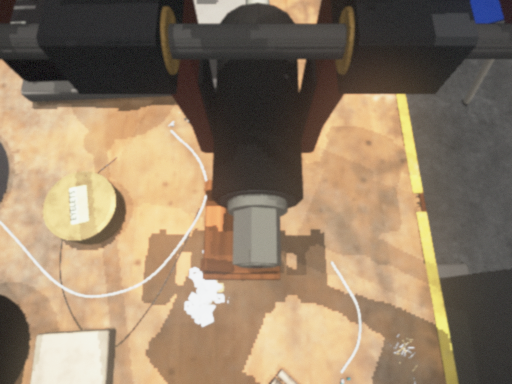

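held.png shows the roller gripped square, with the hexagon at (257,235) clear of the rest. I'll check the hexagon angle from depth, then bring the tilted roller in front of the cup.

```bash
cat >> h.py <<'E'
O=np.array([.4884,-.3764,0]); YAW=1.32; GZ=-.0103; GX=-.0005
Rz=R.from_euler('z',YAW,degrees=True).as_matrix()
def pose(tip,pitch,turn):
    """TCP pose with the round tip at tumbler coordinates tip (mm)"""
    Rr=R.from_euler('ZXY',[YAW,pitch,turn],degrees=True).as_matrix()
    c=O+Rz@(np.array(tip)/1000)+Rr@[0,.068,0]
    Rt=Rg(1,pitch,turn,YAW); return (c-Rt@[GX,0,GZ]).tolist(), q(Rt)
def tipnow():
    T=cur(); c=T[:3,3]+T[:3,:3]@[GX,0,GZ]; a=T[:3,0]
    f=lambda p:np.round(1000*(Rz.T@(p-O)),1)
    return f(c-.068*a),f(c+.054*a)
def rep(n=''):
    s=state(); print(n,round(s['time'],2),'tip',*tipnow(),'F',np.round(Rz.T@s['ft_force'],1),'M',np.round(s['moment'],2),'gap',round(s['finger_gap'],4))
def hexang(d):
    P=cloud(d); T=cur(); L=(P-T[:3,3])@T[:3,:3]
    m=(abs(L[...,0]-.062)<.007)&(abs(L[...,1])<.0095)&(abs(L[...,2]-GZ+.008)<.005); t=L[m]*1000
    c=0
    for _ in range(8):
        o=[]
        for k in(t[:,1]<c-.8,t[:,1]>c+.8):
            b=np.polyfit(t[k,1],-t[k,2],1); o.append(b)
        c=np.clip((o[1][1]-o[0][1])/(o[0][0]-o[1][0]),-6,6)
    return m.sum(),c,np.degrees(np.arctan([o[0][0],o[1][0]]))
E
python3 - <<'E'
from h import *
d=dict(np.load('/tmp/held.npz')); print(hexang(d))
move_to(*pose([0,-46,125],13,0)); rep('above')
p,o=pose([0,-48,74.2],13,0); move_l(p,.12,o); hold(.3); rep('front')
d=shot('wrist'); print(hexang(d)); np.savez('/tmp/front.npz',**{k:d[k] for k in('frame','depth','camera_matrix','view')})
d=shot('scene'); P=cv2.resize(d['frame'][180:270,290:420],(780,540),interpolation=cv2.INTER_CUBIC); cv2.imwrite('pics/front.png',P)
E
```

```text
(np.int64(1503), np.float64(2.4992568413711886), array([ 21.21214871, -42.42999916]))
above 14.32 tip [ 1.00e-01 -4.58e+01  1.25e+02] [1.000e-01 7.310e+01 1.525e+02] F [ 0.2  1.4 -2.8] M [-0.23  0.08  0.05] gap 0.0395
front 15.19 tip [  0.2 -48.   74.6] [  0.2  70.9 102. ] F [ 0.3  0.5 -3.5] M [-0.29  0.06 -0.  ] gap 0.0393
(np.int64(109), np.float64(-3.4228248416213494), array([20.56549263, -6.43476716]))
```

View pics/front.png

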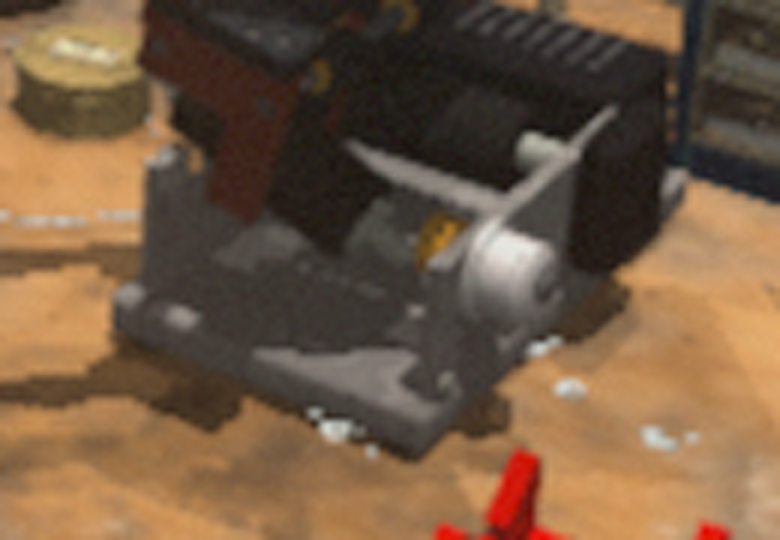

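front.png shows the round end at about (400,230), right in front of the brass cup at (438,240). The depth fit puts the hexagon at about 12.5°, agreeing with the picture. I'll push in stepwise while watching forces.

```bash
python3 - <<'E'
from h import *
for y in (-55,-59,-62,-65,-67,-69,-71,-72.5):
    p,o=pose([0,y,74],13,0); move_l(p,.04,o); hold(.1); rep(y)
    F=Rz.T@state()['ft_force']
    if abs(F[0])>6 or abs(F[1])>10 or abs(F[2]+3.5)>7: print('STOP'); break
E
```

```text
-55 15.72 tip [ -0.1 -55.2  73.9] [-1.000e-01  6.370e+01  1.013e+02] F [-0.6  0.1 -3.3] M [-0.33  0.01 -0.01] gap 0.0393
-59 16.07 tip [  0.  -58.5  73.9] [ -0.   60.4 101.4] F [-1.4  4.2 -2. ] M [ 0.41  0.22 -0.03] gap 0.0392
-62 16.42 tip [  0.1 -61.5  74. ] [  0.   57.4 101.5] F [-1.3  4.7 -1.8] M [0.63 0.19 0.  ] gap 0.0394
-65 16.77 tip [  0.1 -64.2  73.9] [ -0.   54.7 101.6] F [-0.9  5.9 -0.6] M [ 0.79  0.2  -0.01] gap 0.0395
-67 17.12 tip [  0.1 -65.9  73.9] [ -0.   52.9 101.6] F [-2.   7.2 -1.9] M [ 0.86  0.24 -0.03] gap 0.0394
-69 17.47 tip [  0.1 -67.7  73.9] [ -0.   51.1 101.7] F [-0.9  8.1 -0.9] M [ 0.98  0.29 -0.03] gap 0.0394
-71 17.82 tip [  0.2 -68.5  73.9] [  0.   50.3 101.9] F [-1.5 11.7  0.1] M [ 1.74  0.38 -0.02] gap 0.0394
STOP
```

The rim contact begins too early (about 4 N by tip y=-58.5), so the tip may be on the cup rim. I'll ease off, recheck the plate and cup geometry, and look.

```bash
python3 - <<'E'
from h import *
p,o=pose([0,-65,74],13,0); move_l(p,.04,o); hold(.1); rep()
a=get_image('scene'); w=get_image('wrist')
np.savez('/tmp/jam.npz',a=a['frame'],w=w['frame'])
A=cv2.resize(a['frame'][195:245,325:392],(536,400),interpolation=cv2.INTER_CUBIC)
C=cv2.resize(w['frame'],(512,384))[:,128:384]
o=np.zeros((400,800,3),np.uint8); o[:,:536]=cv2.convertScaleAbs(A,alpha=1.5); o[:384,540:796]=C; cv2.imwrite('pics/jam.png',o)
d=dict(np.load('/tmp/tum.npz')); K=d['camera_matrix'];Ci=np.linalg.inv(d['view'])
def ray(u,v,z):
    r=Ci[:3,:3]@[(u-K[0,2])/K[0,0],-(v-K[1,2])/K[1,1],-1]; return Ci[:3,3]+r*(z-Ci[2,3])/r[2]
f=lambda p:np.round(1000*(Rz.T@(p-O)),1)
print('cup plate inner',f(ray(177.5,170,.087)),f(ray(178.5,215,.087)),'outer',f(ray(166.5,170,.087)),'slot inner',f(ray(327.8,170,.087)),f(ray(328.5,215,.087)),'outer',f(ray(339,190,.087)))
hsv=cv2.cvtColor(d['frame'],cv2.COLOR_BGR2HSV); b=cv2.inRange(hsv,(12,110,90),(32,255,255))>0
for u in range(186,206): 
    r=np.where(b[170:220,u])[0]+170; print(u,(r.min(),r.max()) if len(r) else None,f(ray(u,194,.0865))[1],end=' ; ')
E
```

```text
18.22 tip [  0.1 -64.1  73.9] [ -0.   54.8 101.5] F [-1.4  5.5 -1.7] M [0.76 0.24 0.05] gap 0.0393
cup plate inner [-19.4 -68.9  87. ] [ 16.4 -68.9  87. ] outer [-19.6 -77.6  87. ] slot inner [-16.7  50.6  87. ] [19.1 50.3 87. ] outer [-0.6 59.1 87. ]
186 (np.int64(180), np.int64(207)) -62.6 ; 187 (np.int64(180), np.int64(207)) -61.8 ; 188 (np.int64(180), np.int64(207)) -61.1 ; 189 (np.int64(180), np.int64(207)) -60.3 ; 190 (np.int64(180), np.int64(207)) -59.5 ; 191 (np.int64(180), np.int64(207)) -58.7 ; 192 (np.int64(180), np.int64(207)) -57.9 ; 193 (np.int64(180), np.int64(207)) -57.1 ; 194 (np.int64(180), np.int64(207)) -56.3 ; 195 (np.int64(180), np.int64(207)) -55.5 ; 196 (np.int64(180), np.int64(207)) -54.7 ; 197 (np.int64(186), np.int64(207)) -53.9 ; 198 (np.int64(188), np.int64(199)) -53.1 ; 199 (np.int64(192), np.int64(197)) -52.3 ; 200 None -51.5 ; 201 None -50.7 ; 202 None -49.9 ; 203 None -49.1 ; 204 None -48.3 ; 205 None -47.5 ;
```

View pics/jam.png

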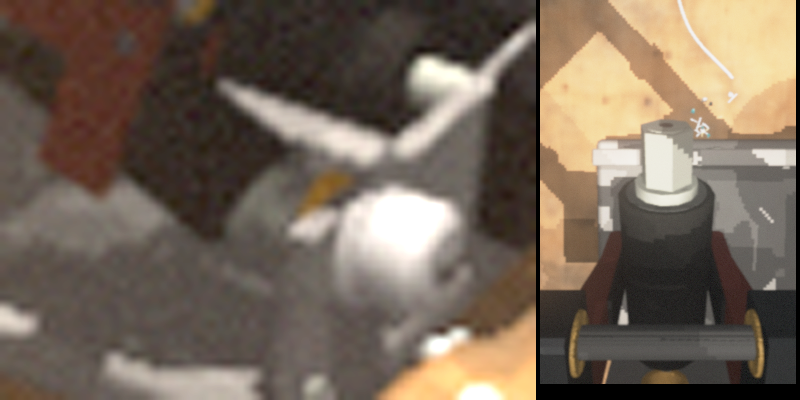

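jam.png shows the round end at (300,220) pressed on the cup with only a sliver of brass at (325,190), so it sits on the rim. The forces (up and -x) mean the tip is low and slightly towards +x. The plate span also shows a 2% scale error, which puts the origin 1.8 mm further in +y. I'll correct both, back off and retry.

```bash
sed -i 's/-.3764,0/-.3746,0/' h.py; python3 - <<'E'
from h import *
p,o=pose([0,-51,75],12,0); move_l(p,.08,o)
p,o=pose([-.7,-51,75.8],12,0); move_l(p,.05,o); hold(.2); rep('off'); F0=Rz.T@state()['ft_force']
for y in (-55,-58,-60,-62,-64):
    p,o=pose([-.7,y,75.8],12,0); move_l(p,.04,o); hold(.12); rep(y)
    F=Rz.T@state()['ft_force']-F0
    if np.abs(F).max()>3: print('STOP',F); break
E
```

```text
off 19.12 tip [ -0.8 -51.2  75.7] [ -0.7  68.1 101. ] F [ 0.  -0.4 -3.4] M [-0.28  0.09 -0.01] gap 0.039
-55 19.48 tip [ -0.7 -55.   75.7] [ -0.7  64.3 101.1] F [ 0.4 -0.5 -3.3] M [-0.28  0.04  0.02] gap 0.0394
-58 19.85 tip [ -0.6 -57.5  75.7] [ -0.6  61.8 101.2] F [ 1.   2.7 -1.9] M [ 0.23  0.03 -0.02] gap 0.0393
STOP [1.0111063  3.1675095  1.50482878]
```

```bash
cat > fit.py <<'E'
from h import *
from scipy.optimize import least_squares
X=np.load('/tmp/X.npy')
def fit(d,n):
    d=dict(d); d['view']=np.linalg.inv(X); L=cloud(d)
    dark=d['frame'].max(-1)<80
    m=dark&(abs(L[...,1])<.018)&(L[...,0]>.012)&(L[...,0]<.05)&(L[...,2]<-.012)&(L[...,2]>-.037); t=L[m]
    f=lambda v:np.hypot(t[:,1]-v[0]-v[1]*t[:,0],t[:,2]-v[2]-v[3]*t[:,0])-.02
    r=least_squares(f,[0,0,-.011,0],loss='soft_l1',f_scale=.0007)
    g=(~dark)&(abs(L[...,1])<.014)&(L[...,0]>.045)&(L[...,0]<.085)&(L[...,2]<-.005)&(L[...,2]>-.03); h=L[g]
    cl=(abs(L[...,1])<.007)&(L[...,0]>.052)&(L[...,0]<.069)&(L[...,2]<-.005)&(L[...,2]>-.03); hh=L[cl]
    print(n,m.sum(),np.round(r.x,4),np.abs(r.fun).mean().round(5),'sleeve end',np.percentile(t[:,0],99.5).round(4),'hex x',np.percentile(h[:,0],[1,99]).round(4),'y mid',np.percentile(h[:,1],[1,99]).round(4),'hex top line',np.round(np.polyfit(hh[:,0],hh[:,2],1),4))
E
python3 - <<'E'
from fit import *
for n in('held','front'): fit(np.load(f'/tmp/{n}.npz'),n)
d=shot('wrist'); np.savez('/tmp/now.npz',**{k:d[k] for k in('frame','depth','camera_matrix','view')}); fit(d,'now')
E
```

```text
held 6470 [ 0.0003  0.0056 -0.0103  0.0279] 0.00064 sleeve end 0.0431 hex x [0.0452 0.0701] y mid [-0.0104  0.0114] hex top line [ 0.0066 -0.0188]
front 4644 [ 0.001  -0.0274 -0.0111 -0.1634] 0.00048 sleeve end 0.0414 hex x [0.0451 0.0695] y mid [-0.0111  0.0117] hex top line [ 0.2329 -0.042 ]
now 4818 [ 0.0008 -0.0186 -0.0112 -0.1629] 0.00048 sleeve end 0.0411 hex x [0.0451 0.0695] y mid [-0.0111  0.0118] hex top line [ 0.2422 -0.0426]
```

The hand-eye fit shows that the roller pivoted 9.3° in the pads (hexagon end up) during the fast swing. The real tip was about 10 mm lower than assumed, and it has been stable since. I'll put the in-hand pitch into the model, back out and retry gently.

```bash
cat >> h.py <<'E'
PH=9.3; GZ=-.011
def Rh(): return R.from_euler('x',-PH,degrees=True).as_matrix()@np.c_[[0,1,0],[1,0,0],[0,0,-1.]]
def pose(tip,pitch,turn):
    Rr=R.from_euler('ZXY',[YAW,pitch,turn],degrees=True).as_matrix()
    c=O+Rz@(np.array(tip)/1000)+Rr@[0,.068,0]
    Rt=Rr@Rh(); return (c-Rt@[GX,0,GZ]).tolist(), q(Rt)
def tipnow():
    T=cur(); c=T[:3,3]+T[:3,:3]@[GX,0,GZ]; a=T[:3,:3]@Rh().T@[0,1,0]
    f=lambda p:np.round(1000*(Rz.T@(p-O)),1)
    return f(c-.068*a),f(c+.054*a)
E
python3 - <<'E'
from fit import *
rep('now'); p=np.array(state()['ee_pos'])
p=p+[0,.008,0]; move_l(p.tolist(),.06); p=p+[0,.004,.04]; move_l(p.tolist(),.1)
p,o=pose([0,-44,95],12.5,0); move_l(p,.08,o); hold(.1); rep('above')
p,o=pose([0,-49,74.3],12.5,0); move_l(p,.08,o); hold(.2); rep('front'); d=shot('wrist'); fit(d,'front'); F0=Rz.T@state()['ft_force']
for y in (-55,-58,-60,-62,-64):
    p,o=pose([0,y,74.3],12.5,0); move_l(p,.04,o); hold(.12); rep(y)
    F=Rz.T@state()['ft_force']-F0
    if np.abs(F).max()>3: print('STOP',F); break
E
```

```text
now 19.9 tip [ -0.6 -54.6  65.9] [ -0.6  59.  110.3] F [ 0.3  2.6 -1.5] M [ 0.2   0.06 -0.  ] gap 0.0392
above 21.26 tip [ -0.1 -44.3  95.1] [ -0.   74.8 121.7] F [ 0.3  1.1 -2.8] M [-0.16  0.07  0.03] gap 0.0392
front 21.88 tip [ -0.3 -48.9  74.1] [ -0.3  70.2 100.6] F [-0.9 -2.1 -1.7] M [-0.42  0.36  0.08] gap 0.0394
front 2139 [ 0.001  -0.0329 -0.0163 -0.1283] 0.00168 sleeve end 0.0436 hex x [0.0451 0.0676] y mid [-0.0108  0.0117] hex top line [ 0.9973 -0.0958]
-55 22.34 tip [  0.1 -54.8  74.1] [1.000e-01 6.430e+01 1.006e+02] F [ 0.7  0.5 -3.8] M [-0.15  0.07 -0.  ] gap 0.0393
-58 22.71 tip [  0.  -58.   74.3] [  0.   61.1 100.7] F [-0.2 -0.2 -3. ] M [-0.12  0.01 -0.08] gap 0.0399
-60 23.07 tip [  0.1 -59.6  74.3] [  0.   59.5 100.7] F [-0.7  2.9 -2.7] M [ 0.44  0.13 -0.02] gap 0.0394
STOP [ 0.78765557  4.04770955 -0.4940916 ]
```

```bash
sed -i 's/L\[...,2\]>-.037/L[...,2]>-.055/; s/L\[...,2\]>-.03); h=/L[...,2]>-.06); h=/; s/L\[...,2\]>-.03); hh/L[...,2]>-.06); hh/' fit.py; python3 - <<'E'
from fit import *
for n in('held','front','now'): fit(np.load(f'/tmp/{n}.npz'),n)
d=dict(np.load('/tmp/wrist.npz')); fit(d,'front2')
d=shot('wrist'); fit(d,'cur'); rep(); np.savez('/tmp/now2.npz',**{k:d[k] for k in('frame','depth','camera_matrix','view')})
a=get_image('scene')['frame']
A=cv2.resize(a[195:245,325:392],(536,400),interpolation=cv2.INTER_CUBIC)
o=np.zeros((400,800,3),np.uint8); o[:,:536]=cv2.convertScaleAbs(A,alpha=1.5); o[:384,540:796]=d['frame'][:,128:384]; cv2.imwrite('pics/now2.png',o)
E
```

```text
held 6470 [ 0.0003  0.0056 -0.0103  0.0279] 0.00064 sleeve end 0.0431 hex x [0.0452 0.0701] y mid [-0.0104  0.0114] hex top line [ 0.0066 -0.0188]
front 4720 [ 0.001  -0.0277 -0.0111 -0.1668] 0.00049 sleeve end 0.0414 hex x [0.0452 0.0694] y mid [-0.0107  0.0114] hex top line [ 0.1391 -0.0381]
now 4903 [ 0.0008 -0.0187 -0.0111 -0.1661] 0.00049 sleeve end 0.0411 hex x [0.0452 0.0694] y mid [-0.0107  0.0114] hex top line [ 0.14   -0.0383]
front2 5487 [ 0.001  -0.026  -0.0146 -0.272 ] 0.00136 sleeve end 0.0431 hex x [0.0453 0.0671] y mid [-0.0092  0.0099] hex top line [ 0.6303 -0.0784]
cur 5336 [ 0.002  -0.0702 -0.0145 -0.2753] 0.00124 sleeve end 0.0429 hex x [0.0452 0.0672] y mid [-0.0117  0.0101] hex top line [ 0.6286 -0.0783]
 23.12 tip [  0.1 -59.7  74.3] [  0.   59.4 100.7] F [-0.2  3.5 -1.9] M [ 0.41  0.08 -0.03] gap 0.0393
```

View pics/now2.png

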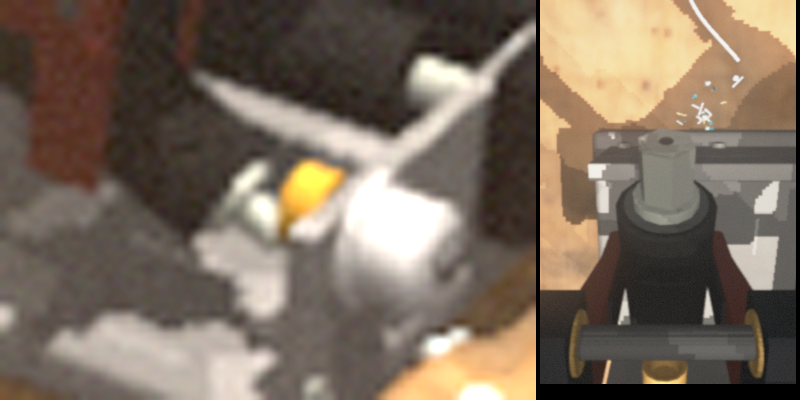

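now2.png shows the round end at (265,205), below and in front of the brass cup at (310,190). The roller is pitched up further still in the hand (end face visible at (665,143)), so it pivots in the pads. I'll measure the in-hand pitch from the centre-line depth profile.

```bash
cat > prof.py <<'E'
from h import *
X=np.load('/tmp/X.npy')
def prof(d,n='',v=False):
    d=dict(d); d['view']=np.linalg.inv(X); L=cloud(d); dark=d['frame'].max(-1)<95
    k=(abs(L[...,1])<.004)&(L[...,2]<-.005)&(L[...,2]>-.07)&(L[...,0]>-.03)&(L[...,0]<.09)
    t=L[k]*1000
    if v:
        for a in range(-10,86,4):
            s=t[(t[:,0]>=a)&(t[:,0]<a+4)]
            if len(s): print(a+2,len(s),np.percentile(s[:,2],[10,50,90]).round(1),end=' | ')
        print()
    k&=dark; t=L[k]*1000; t=t[(t[:,0]>8)&(t[:,0]<42)]
    b=np.polyfit(t[:,0],t[:,2],1)
    for _ in range(6): g=abs(np.polyval(b,t[:,0])-t[:,2])<1.2; b=np.polyfit(t[g,0],t[g,2],1)
    ph=-np.degrees(np.arctan(b[0])); z0=b[1]+20/np.cos(np.radians(ph))
    print(n,'in-hand pitch',ph.round(2),'axis z at x=0',z0.round(2),g.sum(),len(g)); return ph,z0/1000
E
python3 - <<'E'
from prof import *
for n in('held','front','now'): prof(np.load(f'/tmp/{n}.npz'),n)
prof(np.load('/tmp/now2.npz'),'now2',True)
E
```

```text
held in-hand pitch -0.29 axis z at x=0 -9.72 1497 1596
front in-hand pitch 10.29 axis z at x=0 -10.35 1322 1484
now in-hand pitch 10.34 axis z at x=0 -10.38 1330 1482
-8 102 [-29.6 -28.9 -28.2] | -4 112 [-31.4 -30.6 -29.6] | 0 121 [-33.  -32.2 -31.5] | 4 127 [-34.6 -33.6 -32.9] | 8 131 [-36.3 -35.3 -34.7] | 12 140 [-37.7 -37.  -36.2] | 16 151 [-39.3 -38.7 -37.7] | 20 162 [-41.  -40.2 -39.3] | 24 172 [-42.6 -41.6 -40.9] | 28 183 [-44.2 -43.2 -42.3] | 32 342 [-44.6 -43.1 -40.5] | 36 237 [-40.2 -39.2 -38.1] | 40 280 [-40.2 -38.3 -36.6] | 44 205 [-39.6 -38.4 -37.2] | 48 218 [-41.2 -40.  -38.8] | 52 244 [-42.9 -41.6 -40.3] | 56 251 [-44.5 -43.2 -41.9] | 60 310 [-45.6 -44.4 -43. ] | 64 408 [-42.5 -38.6 -34.7] | 68 143 [-33.3 -31.4 -28.3] | 
now2 in-hand pitch 20.76 axis z at x=0 -11.1 1004 1296
```

This explains it: at 13° the sleeve's lower edge (roller y=45) lands on the slot plate while the tip is still in front of the cup, and the plate pivots the roller in the pads. The approach needs about 19° until the tip is in the cup. I'll set the in-hand pitch to 20.8° and redo it.

```bash
cat >> h.py <<'E'
PH=20.8; GZ=-.0111
E
python3 - <<'E'
from prof import *
rep('now')
for a in ((19,0),(13,-13),(0,-13)): print(a, inverse_kinematics(*pose([0,-70,75],*a)) is not None)
p=np.array(state()['ee_pos'])+[0,.006,.004]; move_l(p.tolist(),.06); p=p+[0,.004,.04]; move_l(p.tolist(),.12)
p,o=pose([0,-48,100],19.5,0); move_l(p,.1,o)
p,o=pose([0,-50,74],19.5,0); move_l(p,.06,o); hold(.2); rep('front'); d=shot('wrist'); prof(d,'front',True); F0=Rz.T@state()['ft_force']
np.save('/tmp/F0.npy',F0)
E
```

```text
now 23.18 tip [  0.1 -55.4  61.4] [  0.   56.  111.1] F [ 0.1  3.5 -2.4] M [0.46 0.13 0.03] gap 0.0395
(19, 0) True
(13, -13) True
(0, -13) True
front 24.98 tip [  0.2 -50.2  74.7] [  0.2  64.9 115.3] F [ 0.2  0.6 -3.7] M [-0.06  0.07 -0.03] gap 0.0392
-8 108 [-29.7 -29.  -28.4] | -4 108 [-31.3 -30.5 -29.7] | 0 126 [-33.  -32.1 -31.4] | 4 125 [-34.5 -33.7 -33. ] | 8 128 [-36.1 -35.3 -34.5] | 12 143 [-37.5 -36.9 -36.1] | 16 146 [-39.2 -38.5 -37.5] | 20 162 [-41.  -40.1 -39.1] | 24 178 [-42.5 -41.6 -40.7] | 28 176 [-44.1 -43.2 -42.4] | 32 343 [-44.3 -43.  -40.6] | 36 244 [-40.3 -39.1 -38. ] | 40 275 [-40.  -38.4 -36.6] | 44 200 [-39.5 -38.4 -37.2] | 48 223 [-41.3 -39.9 -38.5] | 52 241 [-42.6 -41.6 -40.1] | 56 257 [-44.3 -43.  -41.9] | 60 308 [-45.5 -44.2 -42.8] | 64 398 [-42.5 -38.7 -34.5] | 68 147 [-33.4 -31.3 -28. ] | 
front in-hand pitch 20.66 axis z at x=0 -11.05 998 1300
```

```bash
python3 - <<'E'
from h import *
F0=np.load('/tmp/F0.npy')
for y,pi in ((-55,19.5),(-58,19.5),(-60.5,19.5),(-62.5,18.3),(-64.5,17),(-67,15)):
    p,o=pose([0,y,73.8],pi,0); move_l(p,.04,o); hold(.12); rep((y,pi))
    F=Rz.T@state()['ft_force']-F0
    if np.abs(F[[0,2]]).max()>5 or F[1]>(2 if y>-60 else 9): print('STOP',F); break
E
```

```text
(-55, 19.5) 25.42 tip [ -0.  -55.1  73.8] [ -0.   59.9 114.5] F [ 0.5 -0.1 -2.9] M [-0.08  0.08  0.02] gap 0.0394
(-58, 19.5) 25.78 tip [  0.  -58.   73.8] [  0.   57.  114.5] F [-0.2 -0.1 -3.6] M [-0.06  0.04 -0.05] gap 0.0393
(-60.5, 19.5) 26.15 tip [ -0.  -60.5  73.8] [ -0.   54.5 114.5] F [-0.3 -0.2 -3.1] M [-0.12  0.05  0.02] gap 0.0392
(-62.5, 18.3) 26.52 tip [ -0.  -62.2  73.7] [ -0.   53.6 112. ] F [-0.1  1.1 -4.6] M [ 0.16  0.06 -0.04] gap 0.0395
(-64.5, 17) 26.88 tip [  0.  -64.1  73.7] [  0.   52.5 109.5] F [-0.5  4.  -2.2] M [0.6  0.12 0.01] gap 0.0392
(-67, 15) 27.25 tip [  0.  -66.7  73.7] [ -0.   51.1 105.4] F [-0.4  4.9 -3.4] M [ 0.82  0.16 -0.03] gap 0.0396
```

It is in the cup: free to -60.5, then spring force only. I'll continue the push, turn, and check.

```bash
python3 - <<'E'
from prof import *
for y,pi,tu in ((-70,13,0),(-72,12.5,0),(-72,12.5,-4),(-72,12.5,-8),(-72,12.5,-12.5)):
    p,o=pose([0,y,74],pi,tu); move_l(p,.04 if tu==0 else .05,o); hold(.1); rep((y,pi,tu))
    F=Rz.T@state()['ft_force']
    if abs(F[0])>6 or F[1]>10 or abs(F[2]+3)>6: print('STOP',F); break
hold(.2); d=shot('wrist'); prof(d,'turned')
# hexagon angle: world cloud projected along the roller axis
P=cloud(d); T=cur(); A=T[:3,:3]@Rh().T; c=T[:3,3]+T[:3,:3]@[GX,0,GZ]
Rr=R.from_euler('ZX',[YAW,12.5],degrees=True).as_matrix()   # untwisted roller frame
L=(P-c)@Rr*1000
m=(abs(L[...,1]-61)<7)&(abs(L[...,0])<11)&(L[...,2]>2)&(L[...,2]<14); t=L[m]; print(m.sum())
for a in range(-11,11,2):
    s=t[(t[:,0]>=a)&(t[:,0]<a+2)]; print(a+1,len(s),np.median(s[:,2]).round(1) if len(s) else None,end=' | ')
cv2.imwrite('pics/turned.png',cv2.resize(d['frame'][100:260,176:336],(600,600),interpolation=cv2.INTER_CUBIC))
E
```

```text
(-70, 13, 0) 27.6 tip [  0.  -69.5  73.8] [  0.   49.3 101.3] F [-0.5  6.1 -3.1] M [ 0.97  0.1  -0.05] gap 0.0391
(-72, 12.5, 0) 27.95 tip [  0.1 -70.7  73.5] [  0.   48.4 100.2] F [-1.2  8.4 -2.1] M [ 1.44  0.2  -0.1 ] gap 0.0394
(-72, 12.5, -4) 28.3 tip [  0.4 -70.7  73.7] [  0.3  48.3 100.4] F [ 1.1  9.1 -1.8] M [ 1.52 -0.02  0.22] gap 0.0393
(-72, 12.5, -8) 28.65 tip [  0.3 -70.7  73.7] [  0.2  48.3 100.5] F [ 1.2  8.2 -2.2] M [1.52 0.06 0.26] gap 0.0396
(-72, 12.5, -12.5) 29.0 tip [  0.1 -70.7  73.6] [  0.   48.3 100.3] F [ 0.6  8.5 -2.5] M [1.48 0.18 0.33] gap 0.0396
turned in-hand pitch 21.11 axis z at x=0 -11.03 990 1311
1700
-10 45 4.9 | -8 215 6.7 | -6 206 8.0 | -4 213 9.1 | -2 229 10.4 | 0 191 11.1 | 2 152 10.2 | 4 160 9.1 | 6 147 8.1 | 8 140 7.0 | 10 2 5.8 |
```

View pics/turned.png

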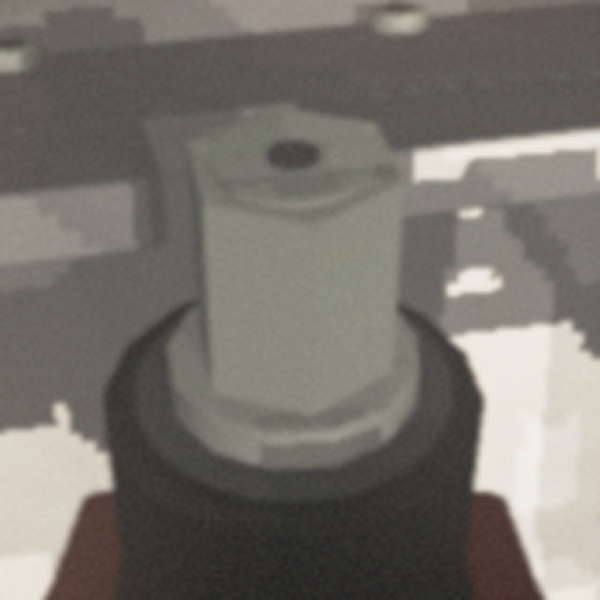

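turned.png shows the hexagon's top corner centred at about (305,210). The depth profile is symmetric about its peak at 0 with ±30° flats, so it is square to within about 1°. Now I tip it down, monitored.

```bash
python3 - <<'E'
from h import *
for pi in (10.5,8.5,6.5,4.5,2.5,1,0):
    p,o=pose([0,-71.3,74+(12.5-pi)/12.5],pi,-12.5); move_l(p,.04,o); hold(.12); rep(pi)
    F=Rz.T@state()['ft_force']
    if abs(F[0])>6 or abs(F[1])>12 or abs(F[2]+2.5)>7: print('STOP',F); break
E
```

```text
10.5 29.62 tip [  0.  -70.5  73.7] [-0.  49.4 96.1] F [ 1.5  7.  -3.3] M [1.15 0.21 0.27] gap 0.0395
8.5 29.98 tip [ -0.1 -70.5  73.7] [-0.1 50.1 91.9] F [ 0.4  5.3 -4. ] M [1.2  0.27 0.19] gap 0.0393
6.5 30.35 tip [ -0.2 -70.5  73.7] [-0.2 50.7 87.7] F [ 0.1  6.4 -3.1] M [1.19 0.31 0.25] gap 0.0395
4.5 30.72 tip [ -0.2 -70.5  73.7] [-0.3 51.1 83.6] F [ 0.7  5.3 -3.3] M [1.18 0.29 0.23] gap 0.0392
2.5 31.08 tip [ -0.3 -70.5  73.9] [-0.3 51.4 79.4] F [-0.1  5.7 -4.3] M [1.23 0.38 0.2 ] gap 0.0398
1 31.45 tip [ -0.4 -70.5  73.9] [-0.4 51.5 76.2] F [-0.3  6.2 -3.3] M [1.24 0.33 0.19] gap 0.0392
0 31.82 tip [ -0.3 -70.5  73.9] [-0.3 51.5 74.2] F [ 0.3  6.3 -4.7] M [1.26 0.34 0.15] gap 0.0392
```

It went in smoothly. Now I let the shoulder come up to the plate, seat it gently, and check.

```bash
python3 - <<'E'
from h import *
for y,z,pi in ((-69.5,75,0),(-68.5,75,0),(-67.5,75,0),(-66.5,75,0)):
    p,o=pose([0,y,z],pi,-12.5); move_l(p,.04,o); hold(.15); rep((y,z,pi))
    if (Rz.T@state()['ft_force'])[1]<2.5: break
for dz in (.5,1,1.5,2):
    p,o=pose([0,y,75-.3*dz],-dz/2.1,-12.5); move_l(p,.03,o); hold(.15); rep(('down',dz))
    if (Rz.T@state()['ft_force'])[2]>-1: break
E
```

```text
(-69.5, 75, 0) 32.22 tip [ -0.4 -68.9  74. ] [-0.4 53.1 74.2] F [-0.4  4.8 -3.6] M [1.19 0.39 0.2 ] gap 0.0393
(-68.5, 75, 0) 32.62 tip [ -0.4 -68.   74.1] [-0.4 54.  74.3] F [ 0.1  5.2 -4.9] M [1.16 0.28 0.19] gap 0.0393
(-67.5, 75, 0) 33.02 tip [ -0.3 -67.3  74.5] [-0.3 54.7 74.6] F [-0.9  4.2 -4.9] M [1.18 0.43 0.04] gap 0.0392
(-66.5, 75, 0) 33.42 tip [ -0.2 -66.8  75. ] [-0.2 55.2 75. ] F [-1.3  1.6 -5.8] M [ 0.57  0.51 -0.01] gap 0.0391
('down', 0.5) 33.82 tip [ -0.1 -66.8  75.2] [-0.  55.2 74.6] F [-2.2  0.8 -4.5] M [ 0.38  0.68 -0.19] gap 0.0393
('down', 1) 34.22 tip [  0.1 -66.8  75.2] [ 0.1 55.2 74.1] F [-1.7 -0.8 -3.5] M [ 0.3   0.62 -0.29] gap 0.0394
('down', 1.5) 34.62 tip [  0.2 -66.7  75.1] [ 0.2 55.2 73.5] F [-3.2 -0.8 -1.2] M [ 0.07  0.58 -0.33] gap 0.0393
('down', 2) 35.02 tip [  0.3 -66.7  75.1] [ 0.2 55.2 73. ] F [-3.4  0.2  1.5] M [ 0.03  0.57 -0.3 ] gap 0.0393
```

```bash
python3 - <<'E'
from prof import *
gripper_open(); hold(.2); s=state(); print(s['finger_gap'],s['ft_force'])
T=cur(); p=T[:3,3]-.09*T[:3,2]; move_l(p.tolist(),.1); rep('out')
p,o=[.455,-.365,.22],q(Rg(1,0,0,YAW)); move_to(p,o); hold(.3)
d=shot('wrist'); P=cloud(d); L=(P-O)@Rz*1000
def band(n,y0,y1,x1,z0,z1):
    m=(L[...,1]>y0)&(L[...,1]<y1)&(abs(L[...,0])<x1)&(L[...,2]>z0)&(L[...,2]<z1); t=L[m]
    print(n,m.sum(),[(a,np.median(t[(t[:,0]>=a-1)&(t[:,0]<a+1),2]).round(1)) for a in range(-int(x1)+1,int(x1),3) if ((t[:,0]>=a-1)&(t[:,0]<a+1)).sum()>3])
band('sleeve +',10,40,20,70,110); band('sleeve -',-40,-10,20,70,110); band('hex out',62,70,11,60,110); band('in slot',54,57,9,60,110)
cv2.imwrite('pics/home.png',d['frame']); print(state()['time'])
E
```

```text
0.08809928780299743 [ 0.10770634  0.10540124 -0.40665093]
out 37.15 tip [-18.5 -33.1 154.9] [-18.5  88.9 153. ] F [ 0.5 -0.3 -0. ] M [ 0.13  0.11 -0.04] gap 0.0879
sleeve + 1540 [(-19, np.float64(77.8)), (-16, np.float64(84.3)), (-13, np.float64(88.2)), (-10, np.float64(90.5)), (-7, np.float64(91.8)), (-4, np.float64(93.2)), (-1, np.float64(93.5)), (2, np.float64(93.4)), (5, np.float64(93.1)), (8, np.float64(92.0)), (11, np.float64(90.7)), (14, np.float64(88.2)), (17, np.float64(85.0))]
sleeve - 1301 [(-19, np.float64(78.1)), (-16, np.float64(83.7)), (-13, np.float64(87.3)), (-10, np.float64(90.2)), (-7, np.float64(91.4)), (-4, np.float64(92.7)), (-1, np.float64(93.2)), (2, np.float64(93.4)), (5, np.float64(92.8)), (8, np.float64(91.9)), (11, np.float64(90.6)), (14, np.float64(88.0)), (17, np.float64(85.3))]
hex out 214 [(-7, np.float64(79.7)), (-4, np.float64(81.9)), (-1, np.float64(84.0)), (2, np.float64(83.4)), (5, np.float64(82.2)), (8, np.float64(80.1))]
in slot 79 [(-8, np.float64(78.8)), (-5, np.float64(80.8)), (-2, np.float64(82.6)), (1, np.float64(84.0)), (4, np.float64(82.3)), (7, np.float64(80.6))]
38.0833
```

View pics/home.png

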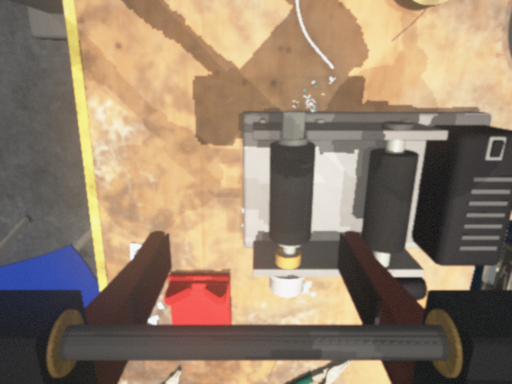

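home.png shows the roller at (291,192) lying level between the cup (288,257) and the slot (293,127). Both sleeve ends are at the same height and the hexagon's top corner is centred about 10 mm above the axis, so it is home and the robot is clear.

```bash
python3 -c "
from bench import *
hold(.3); print(job_done())"
```

```text
the job is handed in; nothing more can be done
None
```

The idler roller is back in the tumbler, cup end in, hexagon square and home in the slot, and the gripper has let go; the job is handed in at about 38 s. On the way the sleeve caught on the slot plate and the tip pressed the cup rim at up to about 12 N before the clean fit.

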